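Fit the sample sleeve and hold the electrode tweezers at the marked gap

TASK

Slide the ceramic sleeve that fits the gauge pin fully down onto the pin, leaving the other one standing on its mat. Then take the sprung electrode tweezers off their rest, bring the discs down beside the seated sleeve, one on each side of it, and squeeze until the discs are 30 mm apart (the mark on the index tongue). Finish while still holding the tweezers there in the air at that gap, steady, with nothing else carrying them, and leave the rest of the bench undisturbed.

Things in the scene. Friction and masses are not known exactly. Their poses are not given: they have to be found in the camera images.
- sleeve_wide: White ceramic tube, outside diameter 22 mm, bore 16 mm (slips over the 13 mm pin), 40 mm tall, 20 g, standing upright on the mat; origin at the centre of its underside, z up its axis.
- sleeve_narrow: White ceramic tube of the same outside, 22 mm diameter and 40 mm tall, but bore only 8 mm: does not go over the pin. Stands on the mat, about 80 mm from the other (either may be on either side); origin at the centre of its underside.
- mat: Fixed dark rubber mat, 110 mm along its x, 150 mm along its y, 2 mm thick; origin at the centre of its underside. The two sleeves stand side by side along its y.
- stand: Fixed gauge stand: grey base 70 x 70 x 14 mm with a round metal boss (36 mm diameter, top 20 mm above the bench) and a steel pin of 13 mm diameter rising 46 mm above the boss, its top 4 mm coned; origin at the centre of its underside.
- seat (a point): Centre of the boss's top face at the foot of the gauge pin, 20 mm above the bench; a seated sleeve's underside is here.
- rest: Fixed grey rest for the tweezers: base plate 6 mm thick, 210 mm along its x (from -125 to +85 mm) and 85 mm along y, with a saddle at x = -110 mm and another at x = +47 mm (16 mm thick), both 34 mm high. Between the saddles fingers can come down to 10 mm above the bench. Origin under the tweezers' grip, x along the tweezers towards the discs.
- tweezers: Loose steel sprung tweezers, 80 g, level on the rest, tips to its +x. Origin midway between the ribbed grip plates (as at the marked gap), at the underside of the 14 mm tall limbs; x to the tips, y across, z up. Tail pivot at x = -120 mm; 18 mm discs, 3.5 mm thick, facing each other along y at x = +70 mm. The +y limb is rigid with this body, the -y limb is sprung.
- grip (a point): Where to pinch the tweezers: the body's midline x = 0, y = 0, 7 mm above the underside. The grip plates run x = -20 to +20 mm, 16 mm tall; pinch them along y. Outer faces 48 mm apart as found (+y face at y = 18 mm), 36 mm apart and parallel at the marked 30 mm disc gap, when y = 0 is midway between the discs too. The disc gap changes 1.6 mm per mm here.
- mark (a point): Raised rib (2 mm wide) on the narrow index tongue that crosses on top of the tweezers at x = -50 mm; the sprung limb's outer face comes level with its inner edge at the marked gap.
- limb (a joint): Hinge of the sprung (-y) limb at the tail, rad: 0 open as found (discs 48 mm apart), grows as it is squeezed; 0.095 is the marked gap of 30 mm, about 0.2 is the stop; 190 mm from pivot to discs, 120 mm from pivot to grip plates. Spring: about 11 N at the plates to begin, 16 N at the marked gap; it springs open when released.
- disc_a (a point): Centre of the inner face of the rigid (+y) limb's disc, 7 mm above the limbs' underside.
- disc_b (a point): Centre of the inner face of the sprung (-y) limb's disc, 7 mm above the limbs' underside. The distance from disc_a is the disc gap.
- marker: Bystander, leave alone: black marker pen lying, 14 mm thick; origin at the centre of its underside.
- dish: Bystander, leave alone: low glass dish, 70 mm wide, 14 mm tall; origin at the centre of its underside.
- amber_bottle: Bystander, leave alone: amber bottle, 52 mm wide, 100 mm tall; origin at the centre of its underside.
- jar: Bystander, leave alone: white jar with a cap, 56 mm wide, 70 mm tall; origin at the centre of its underside.
- beaker: Bystander, leave alone: glass beaker, 68 mm wide, 90 mm tall; origin at the centre of its underside.
- tip_box: Bystander, leave alone: green pipette tip box 80 x 120 x 44 mm; origin at the centre of its underside.
- tube_rack: Bystander, leave alone: blue tube rack 60 x 130 x 45 mm; origin at the centre of its underside.
Mind the look-alikes: they are no part of the job. There is more than one size of the mat; the one meant has the size given above. There is more than one size of the tweezers; the job needs the smaller.

How it is judged:
By the outcome, as a careful person would: the job done as asked, in the order asked, and still so for the second after the job is handed in, while the arm keeps its last pose, push and grip.
It also fails if it takes over 64 s, if anything falls off the work surface, if the arm or the gripper's body presses on something with over 40 N, if the wrist force passes 120 N, or if a joint passes its speed limit or range.

ROBOT

A 6-joint arm with a two-finger parallel gripper is mounted at the origin on the work surface. World frame = base frame: x ahead of the robot, y to its left, z up, the work surface at z = 0. Lengths are in m, angles in degrees, forces in N, time in s.
With the tool pointing down it reaches from about 0.275 to 0.825 m from the base axis. Payload 4.9 kg.
Tool frame: the origin (TCP) lies on the centre line of the jaws, within the pads' length; the fingertips stand 11 mm ahead of it and the grasp point (between the pads) lies 8 mm behind it; z points along the fingers, y is the line along which they close (so a half turn about z gives the same grasp; the last joint's range is limited). The gripper opens to 85 mm and grips with 20 to 120 N. Pads are 22 mm wide; open, the fingers measure 114 mm over their backs; the gripper's body (76 mm by 85 mm) begins 54 mm behind the grasp point. The pads swing forward as they close: fully open they stand 13 mm farther back than shut.
Start: joints at [64.332, 18.69, -11.035, 60.275, 0, 82.311], TCP at [0.17, 0.523, 0.242] pointing down, gripper open.
Joint ranges: [-152.03, 152.03], [-55.5, 102.48], [-74.3, 77.21], [-110.64, 120.58], [-84.22, 78.4], [-180, 180]. Speed limits (degrees/s): [147.25, 147.25, 180, 180, 180, 180].

INTERFACE

Orientations are given as [roll, pitch, yaw] about the fixed x, y, z axes, in that order (R = Rz(yaw) Ry(pitch) Rx(roll)).
In Python, from rig import state, snapshot, hand_in gives the robot as it stands.
- The arm moves only by the tool carry_out, never from a script. Its argument "motion" is a list of rows, each a list of 7 numbers: the shift along the tool's x, y, z as a fraction of full scale, then the turn, a rotation vector about the tool's x, y, z as a fraction of full scale, then the closure, from -1 (fully open) to 1 (shut). A call has 1 to 20 rows; each row is the pose to reach, as a shift and turn from the pose commanded when the call began, along the tool's axes at that moment; what a row does not reach only later rows make up. Full scale, the value 1, is 0.2 m for a shift and 60 degrees for a turn. A row lasts 1/10 s, in which the tool goes at most 50 mm and 8.59 degrees, less where a joint would pass 70% of its speed; a pose out of reach is approached as far as the arm can. A call with a number of a shift or a turn outside -1 to 1 is refused whole. A call with a gripper value outside its range is refused whole. The fingers move at their own pace and stop on an object; the grip force is fixed at half the most. Time passes only in rows, so rows that repeat a pose let the fingers close. It gives the time, the measured TCP pose, the force, the opening and the grip force at its end, in the units of the state.
- state(): the state, without advancing time (a new reading comes with each control period).
- snapshot(name): name is "side" or "top" or "wrist"; returns a dict with "pixels" (420x560x3 uint8, red, green, blue), "camera_matrix" (3x3 intrinsics, pixels), "origin" and "orientation" of the camera in the world. Camera axes: x right, y up, looking along -z (the intrinsics and any distortion apply to the point x, -y, -z); pixel columns grow to the right and rows downward; lengths in m; the calibration is good to about 2 mm. The wrist camera is an equidistant fisheye: a pixel r from the principal point sees the ray r / f radians off the axis. A picture is of the moment at which its call begins. There is no depth.
- hand_in(): hands the job in; it is judged then, once.
The state is a dict: "time_s": time; "qpos": joint angles; "dq": joint speeds; "joint_efforts": joint torques, N m; "tcp_pos": TCP position; "ee_rot": TCP orientation; "contact_force": force on the tool from outside, world axes, zero at the start; "ft_torque": the same for the moment, N m; "grip_width": finger opening in m; "gripper_force": force on a finger pad.
Only numpy, scipy, OpenCV 4.12 (cv2) and the standard library are available. Lean on these libraries where they do the work, as an engineer would, in place of code of your own. Each camera call takes 0.05 s, during which the arm holds its last target. There are 200 camera calls.

## Working session

There is one attempt and no reset: what is moved stays moved. The work goes in short steps, Python scripts to look and compute and a tool call to move; the robot and the scene stay as the last step left them, time stands still between calls to the robot, and variables do not carry over. Pictures are saved under pics/ and viewed, at most 10 in all, crops included, and the job is handed in when it is done.

Besides the shell and the picture viewer there is one more tool, called after "Emit:" as name(argument=value, ...) on one line, values as JSON. carry_out: Moves the arm, as the interface text tells. Shift numbers are shares of 0.2 m and turn numbers shares of 60 degrees, none past 1 either way. Its arguments: {"type":"object","properties":{"motion":{"type":"array","items":{"type":"array","items":{"type":"number"}}}},"required":["motion"]}

```bash
mkdir -p pics; ls; cat > h.py <<'E'
import numpy as np, cv2
from rig import state, snapshot
def save(s,f): cv2.imwrite('pics/'+f,s['pixels'][:,:,::-1])
E
python3 - <<'E'
from h import *
print(state())
for n in('side','top','wrist'):
    s=snapshot(n); save(s,n+'0.png'); np.savez('pics/'+n+'0.npz',**s); print(n,{k:(np.round(v,4).tolist() if not isinstance(v,(str,)) else v) for k,v in s.items() if k!='pixels'})
E
```

```text
pics
{'time_s': 0.0, 'qpos': array([ 6.43302029e+01,  1.87305410e+01, -1.10918039e+01,  6.02749859e+01,
       -2.58040947e-04,  8.23111935e+01]), 'dq': array([ 0.00977993,  0.0345264 , -0.13040458, -0.02087619,  0.02321722,
        0.03816627]), 'joint_efforts': array([-4.62836470e-04, -4.43395722e+01,  2.62440240e+01,  1.55333744e-02,
       -3.15406078e-04, -1.84829261e-06]), 'tcp_pos': array([0.16952784, 0.52263021, 0.24151873]), 'ee_rot': array([-1.79903510e+02, -1.27664025e-02,  1.62018999e+02]), 'contact_force': array([-0.22870942, -0.10294241, -0.12019528]), 'ft_torque': array([-0.03864413,  0.01065805,  0.00068399]), 'gripper_force': 0.0, 'grip_width': 0.08541409129509463}
side {'camera_matrix': [[397.6031, 0.0, 289.6081], [0.0, 397.6031, 211.7786], [0.0, 0.0, 1.0]], 'origin': [0.1104, -0.7416, 1.0032], 'orientation': [40.0905, -0.2849, -27.0355]}
top {'camera_matrix': [[401.1442, 0.0, 277.6584], [0.0, 401.1442, 204.0629], [0.0, 0.0, 1.0]], 'origin': [0.3673, -0.0332, 1.1188], 'orientation': [5.8167, -0.7356, -90.7786]}
wrist {'camera_matrix': [[325.1923, 0.0, 280.689], [0.0, 325.1923, 212.6943], [0.0, 0.0, 1.0]], 'origin': [0.1022, 0.5443, 0.3737], 'orientation': [-16.2507, 0.0911, 71.9612]}
```

View pics/top0.png

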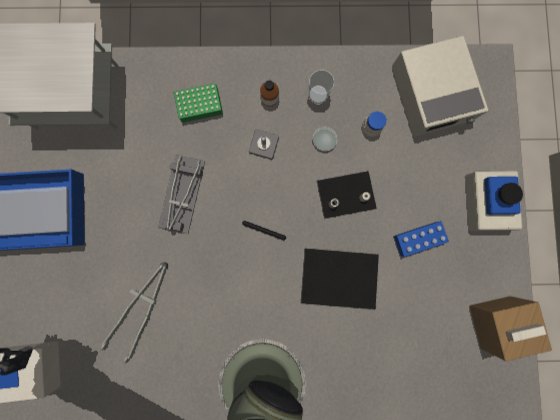

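View pics/side0.png

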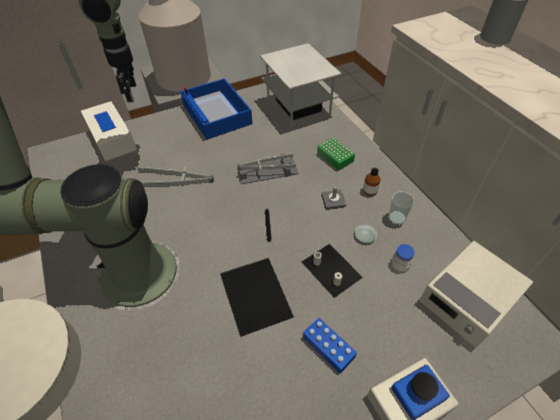

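```bash
cat >> h.py <<'E'
from scipy.spatial.transform import Rotation as R
from scipy.optimize import least_squares
def ray(s,uv,fish=False):
    K=s['camera_matrix']; uv=np.atleast_2d(uv).astype(float)
    p=(uv-K[:2,2])/K[0,0]
    if fish:
        r=np.linalg.norm(p,axis=1,keepdims=True)+1e-12
        d=np.c_[p*np.sin(r)/r,np.cos(r)]
    else: d=np.c_[p,np.ones(len(p))]
    d=d*[1,-1,-1]
    d=R.from_euler('xyz',s['orientation'],degrees=True).apply(d)
    return np.array(s['origin']),d/np.linalg.norm(d,axis=1,keepdims=True)
def onz(s,uv,z,fish=False):
    o,d=ray(s,uv,fish); return o+d*((z-o[2])/d[:,2])[:,None]
def tri(*obs): # (s,uv,fish) -> point, residual
    A=0;b=0;L=[]
    for s,uv,f in obs:
        o,d=ray(s,uv,f); d=d[0]; P=np.eye(3)-np.outer(d,d); A=A+P;b=b+P@o;L.append((o,P))
    x=np.linalg.solve(A,b); return x,[float(np.linalg.norm(P@(x-o))) for o,P in L]
def proj(s,X,fish=False):
    X=np.atleast_2d(X); c=R.from_euler('xyz',s['orientation'],degrees=True).inv().apply(X-s['origin'])*[1,-1,-1]
    K=s['camera_matrix']
    if fish:
        n=np.linalg.norm(c[:,:2],axis=1,keepdims=True)+1e-12; th=np.arctan2(n[:,0],c[:,2])[:,None]; p=c[:,:2]/n*th
    else: p=c[:,:2]/c[:,2:]
    return p*K[0,0]+K[:2,2]
def crop(s,x0,y0,w,h,k): return cv2.resize(s['pixels'][y0:y0+h,x0:x0+w,::-1],None,fx=k,fy=k,interpolation=cv2.INTER_CUBIC)
def load(f): return dict(np.load('pics/'+f))
E
python3 - <<'E'
from h import *
t=load('top0.npz');s=load('side0.npz')
a=np.hstack([crop(t,150,145,65,100,4),crop(t,310,165,70,55,5)[:275].repeat(1,0) if 0 else cv2.copyMakeBorder(crop(t,240,125,70,40,7),0,120,0,0,cv2.BORDER_CONSTANT)])
b=np.hstack([crop(t,315,165,65,55,4),crop(s,300,240,65,60,4)[:220]])
a=a[:400]; b=cv2.copyMakeBorder(b,0,0,0,max(0,a.shape[1]-b.shape[1]),cv2.BORDER_CONSTANT)[:,:a.shape[1]]
o=np.vstack([a,b])[:600]; print(o.shape); cv2.imwrite('pics/c1.png',o)
for n,uv in dict(rest=(182,195),mat=(347,194),stand=(264,144),bigmat=(340,279),marker=(264,230)).items(): print(n,onz(t,uv,0.01).round(3))
E
```

```text
(600, 750, 3)
rest [[0.509 0.216 0.01 ]]
mat [[ 0.506 -0.243  0.01 ]]
stand [[ 0.651 -0.013  0.01 ]]
bigmat [[ 0.272 -0.216  0.01 ]]
marker [[ 0.409 -0.01   0.01 ]]
```

View pics/c1.png

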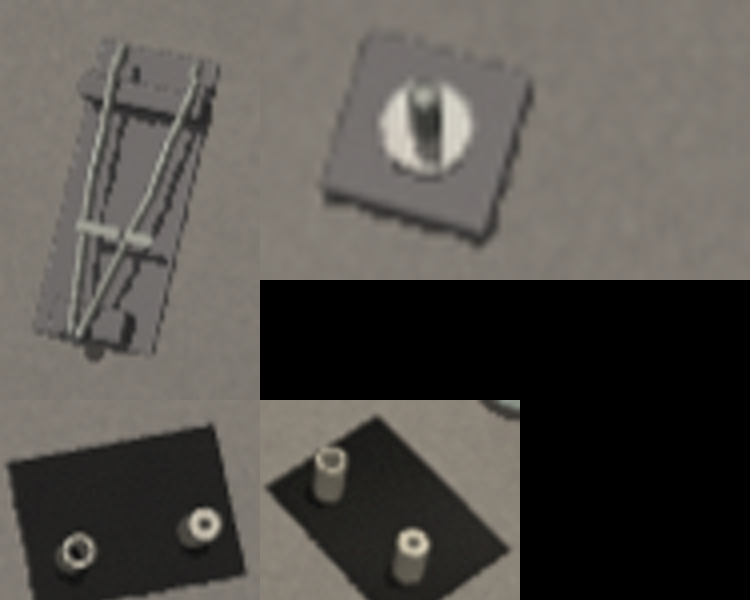

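Candidates: sleeve with the wide bore at top (334,203) vs the narrow one at (366,197). Small mat at (347,194) vs large at (340,279). Tweezers on the rest at (182,195), with the tail at the bottom and tips up, vs larger loose ones at (140,310). I choose the wide-bore sleeve, and the tweezers on the rest.

```bash
cat >> h.py <<'E'
def go(pos,yaw,roll=180,pitch=0):
    """shift/turn fractions (tool axes) from the measured pose to a target"""
    q=state(); R0=R.from_euler('xyz',q['ee_rot'],degrees=True); R1=R.from_euler('xyz',[roll,pitch,yaw],degrees=True)
    sh=R0.inv().apply(np.array(pos)-q['tcp_pos'])/0.2; tv=np.degrees((R0.inv()*R1).as_rotvec())/60
    print('shift',sh.round(4),'turn',tv.round(4),'q',q['qpos'].round(1),'w',round(q['grip_width'],4))
E
python3 - <<'E'
from h import *
t=load('top0.npz');s=load('side0.npz')
print('sleeve top',tri((t,(334.4,202.6),0),(s,(317.6,254.8),0)))
print('boss',onz(t,(264,143.3),.02), 'pin top',onz(t,(263.6,138.6),.066))
print('narrow',onz(t,(315+204/4,165+124/4),.042))
c=np.array([[360,35],[530,80],[490,240],[322,190]])
print('tongue', onz(t,np.array([[150+80/4,145+226/4],[150+150/4,145+241/4],[150+77/4,145+335/4],[150+118/4,145+48/4],[150+203/4,145+68/4]]),.05).round(4))
print('restcorners', onz(t,np.array([[150+105/4,145+40/4],[150+218/4,145+65/4],[150+153/4,145+353/4],[150+36/4,145+330/4]]),.006).round(4))
w=load('wrist0.npz');R0=R.from_euler('xyz',state()['ee_rot'],degrees=True)
print('cam in tool',R0.inv().apply(w['origin']-state()['tcp_pos']))
go([.47,-.215,.24],90)
go([.47,-.215,.24],-90)
E
```

```text
sleeve top (array([ 0.48043865, -0.20292838,  0.03946125]), [0.001336327308387186, 0.0013363273083872454])
boss [[ 0.6502664  -0.01295779  0.02      ]] pin top [[ 0.65129959 -0.01286309  0.066     ]]
narrow [[ 0.49586708 -0.28836549  0.042     ]]
tongue [[0.4864 0.2391 0.05  ]
 [0.4758 0.1924 0.05  ]
 [0.4137 0.2401 0.05  ]
 [0.6071 0.2151 0.05  ]
 [0.5927 0.1578 0.05  ]]
restcorners [[0.6228 0.2345 0.006 ]
 [0.6041 0.1551 0.006 ]
 [0.4026 0.1989 0.006 ]
 [0.4195 0.2796 0.006 ]]
cam in tool [ 0.07076065 -0.00045021 -0.13201198]
shift [-2.5674 -3.0449  0.0121] turn [-1.2000e-03  7.0000e-04  1.2003e+00] q [ 64.3  18.7 -11.1  60.3  -0.   82.3] w 0.0853
shift [-2.5674 -3.0449  0.0121] turn [-7.0000e-04 -1.3000e-03 -1.7997e+00] q [ 64.3  18.7 -11.1  60.3  -0.   82.3] w 0.0853
```

Emit:
carry_out(motion=[[-0.85,-0.35,0,0,0,0,-1],[-0.85,-0.35,0,0,0,0,-1],[-0.85,-0.35,0,0,0,0,-1],[-0.85,-0.35,0,0,0,0,-1]])

```text
time_s: 0.55
tcp_pos: [0.3115, 0.4021, 0.2421]
ee_rot: [-180.0, 0.0, 161.9]
contact_force: [0.7, 0.8, 0.5]
grip_width: 0.0852
gripper_force: 0.0
```

Emit:
carry_out(motion=[[-0.85,-0.35,0,0,0,-0.1,-1],[-0.85,-0.35,0,0,0,-0.1,-1],[-0.85,-0.35,0,0,0,-0.1,-1],[-0.85,-0.35,0,0,0,-0.1,-1],[-0.85,-0.35,0,0,0,-0.1,-1],[-0.85,-0.35,0,0,0,-0.1,-1]])

```text
time_s: 1.15
tcp_pos: [0.45, 0.2844, 0.2418]
ee_rot: [-180.0, -0.1, 167.9]
contact_force: [-0.1, 0.2, 0.2]
grip_width: 0.0852
gripper_force: 0.0
```

```bash
python3 - <<'E'
from h import *
s=snapshot('wrist'); np.savez('pics/w1.npz',**s); save(s,'w1.png')
q=state();print(q['tcp_pos'],q['ee_rot'],s['origin'],s['orientation'])
go([.6,.0,.24],168)
E
```

```text
[0.44933422 0.28506046 0.2419216 ] [-1.79982716e+02 -7.07521878e-02  1.68008467e+02] [0.38085395 0.29883436 0.37404847] [-1.61935249e+01  2.16311392e-02  7.78555143e+01]
shift [-1.033  -1.2377  0.0087] turn [-0.0003 -0.0012  0.0001] q [ 24.4  16.9 -13.7  59.5   0.   36.4] w 0.0852
```

View pics/w1.png

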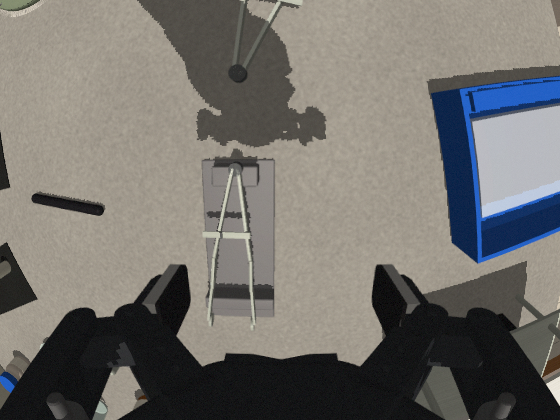

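Emit:
carry_out(motion=[[-0.25,-0.75,0,0,0,0,-1],[-0.25,-0.75,0,0,0,0,-1],[-0.25,-0.75,0,0,0,0,-1],[-0.25,-0.75,0,0,0,0,-1],[-0.25,-0.75,0,0,0,0,-1]])

```text
time_s: 1.7
tcp_pos: [0.4673, 0.1279, 0.2424]
ee_rot: [180.0, -0.0, 168.0]
contact_force: [-0.7, 0.4, 0.1]
grip_width: 0.0855
gripper_force: 0.0
```

```bash
python3 - <<'E'
from h import *
s=snapshot('wrist'); np.savez('pics/w2.npz',**s); save(s,'w2.png')
q=state();print(q['tcp_pos'],q['ee_rot'])
a=load('w1.npz')
A=crop(a,190,140,100,200,3); 
print(proj(s,[[.53,.21,.04],[.65,-.013,.05],[.48,-.203,.04]],True))
b=crop(s,300,140,180,240,2.5) if 0 else None
cv2.imwrite('pics/cA.png',A)
E
```

```text
[0.4672616  0.12889549 0.24239304] [ 1.79953291e+02 -1.47363894e-02  1.68051211e+02]
[[365.06801023 227.6900434 ]
 [204.50929117 348.93665973]
 [ 46.85201946 251.3332211 ]]
```

View pics/w2.png

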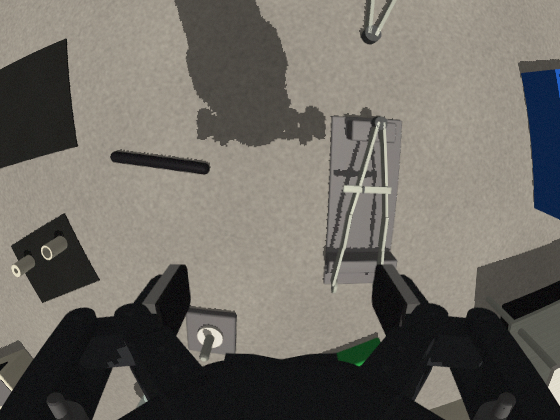

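```bash
python3 - <<'E'
from h import *
a=load('w1.npz');b=load('w2.npz');t=load('top0.npz')
for n,p,q in [('pivot',(236,168),(379,121)),('tongL',(204,235),(344,189)),('tongR',(251,235),(391,190)),('tip-',(211,322),(334,288)),]:
    x,r=tri((a,p,1),(b,q,1)); print(n,x.round(4),np.round(r,4))
print('rest w1',onz(a,[(202,160),(273,159),(274,316)],.006,1).round(4))
print('rest w2',onz(b,[(332,116),(400,121)],.006,1).round(4))
print('boss',onz(b,(210,337),.02,1))
print('sleeve',tri((b,(47,253),1),(t,(334.4,202.6),0)))
go([.5,-.155,.24],100)
E
```

```text
pivot [0.4178 0.2431 0.0411] [0.0006 0.0006]
tongL [0.4801 0.192  0.0484] [0.0004 0.0004]
tongR [0.4909 0.2426 0.0485] [0. 0.]
tip- [0.595  0.1638 0.0438] [0. 0.]
rest w1 [[0.4041 0.2006 0.006 ]
 [0.4215 0.281  0.006 ]
 [0.6253 0.2369 0.006 ]]
rest w2 [[0.4042 0.2001 0.006 ]
 [0.4231 0.2796 0.006 ]]
boss [[ 0.65316817 -0.01213619  0.02      ]]
sleeve (array([ 0.48031868, -0.20174272,  0.04231505]), [0.0014387420943561017, 0.0014387420943561572])
shift [-0.454  -1.3548  0.0107] turn [ 5.0000e-04 -7.0000e-04  1.1342e+00] q [  6.7  11.8 -20.4  57.8   0.   18.6] w 0.0852
```

Emit:
carry_out(motion=[[-0.1,-0.8,0,0,0,0,-1],[-0.1,-0.8,0,0,0,0,-1],[-0.1,-0.8,0,0,0,0,-1],[-0.1,-0.8,0,0,0,0,-1],[-0.1,-0.8,0,0,0,0,-1]])

```text
time_s: 2.25
tcp_pos: [0.4543, -0.0323, 0.2423]
ee_rot: [180.0, 0.0, 168.0]
contact_force: [-0.5, -0.1, 0.2]
grip_width: 0.0852
gripper_force: 0.0
```

```bash
python3 - <<'E'
from h import *
go([.4803,-.2025,.18],100)
E
```

```text
shift [-0.3044 -0.8055  0.311 ] turn [ 6.0000e-04 -4.0000e-04  1.1331e+00] q [-13.4   8.7 -24.3  57.    0.   -1.4] w 0.0852
```

Emit:
carry_out(motion=[[-0.305,-0.805,0.31,0,0,1,-1],[-0.305,-0.805,0.31,0,0,1,-1],[-0.305,-0.805,0.31,0,0,1,-1],[-0.305,-0.805,0.31,0,0,1,-1],[-0.305,-0.805,0.31,0,0,1,-1],[-0.305,-0.805,0.31,0,0,1,-1],[-0.305,-0.805,0.31,0,0,1,-1],[-0.305,-0.805,0.31,0,0,1,-1],[-0.305,-0.805,0.31,0,0,1,-1]])

```text
time_s: 3.15
tcp_pos: [0.4812, -0.2008, 0.1802]
ee_rot: [180.0, -0.0, 108.4]
contact_force: [-0.5, 0.2, 0.1]
grip_width: 0.0854
gripper_force: 0.0
```

```bash
python3 - <<'E'
from h import *
s=snapshot('wrist'); np.savez('pics/w3.npz',**s); save(s,'w3.png')
q=state();print(q['tcp_pos'],q['ee_rot'])
print(proj(s,[[.4803,-.2025,.042],[.4803,-.2025,.002],[.496,-.288,.042]],True))
E
```

```text
[ 0.48104223 -0.2012372   0.18023435] [ 1.79988983e+02 -2.24260446e-02  1.08318502e+02]
[[279.02845207 204.97354551]
 [279.21428897 194.49463415]
 [266.640892   292.41820536]]
```

View pics/w3.png

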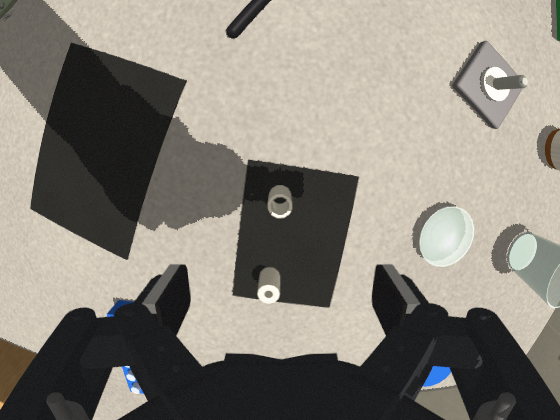

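```bash
python3 - <<'E'
from h import *
s=load('w3.npz');t=load('top0.npz'); b=load('w2.npz')
print('sleeve',onz(s,(280.5,202.5),.042,1),'narrow',onz(s,(268,294),.042,1))
print(tri((s,(280.5,202.5),1),(t,(334.4,202.6),0),(b,(47,253),1)))
# refine: bright ring pixels
im=s['pixels'][185:225,262:300].astype(int).min(2); m=im>150
ys,xs=np.nonzero(m); print('bright bbox',xs.min()+262,xs.max()+262,ys.min()+185,ys.max()+185)
for r in im[:38:2,::2]: print(' '.join('%3d'%v for v in r))
print('boss',onz(s,(496,83),.02,1),'pin',onz(s,(523,82),.066,1))
go([.4805,-.2025,.023],108.3)
E
```

```text
sleeve [[ 0.48081138 -0.20001661  0.042     ]] narrow [[ 0.49775674 -0.28927183  0.042     ]]
(array([ 0.4803692 , -0.200795  ,  0.04299605]), [0.0010627031156279628, 0.0018771129802049814, 0.0011896120052522934])
bright bbox 271 290 211 217
 18  24  29  25  26  29  29  57  96  96  95  35  26  23  24  22  25  24  26
 22  27  27  24  28  51  96 107 107 108 107 106  97  35  25  25  27  26  28
 23  24  21  27  40 103 106 108 109 107 108 107 108  86  26  25  22  25  24
 28  26  24  24  90 104 106 109 107 110 107 108 107 107  54  25  23  26  19
 22  28  26  34 102 106 110 109 108 108 107 106 109 106  97  22  24  24  26
 29  26  21  54 106 107 122 137 138 138 136 130 108 105 101  24  23  27  28
 23  26  30  74 107 131 133 108  76  69  75 130 136 123 102  53  43  30  27
 27  26  25  91 129 132  71  33  29  28  27  35  86 133 109  52  44  47  43
 43  27  25 104 134 126  74  26  26  26  20  26  97 129 131  62  47  47  45
 47  46  28 129 132 121 122 101  62  60  84 106 105 101 135  68  48  45  48
 50  46  46 126 122 101 119 108 107 110 110 106 102  98 132  76  48  46  49
 47  45  46 124 130 104 121 115 108 108 107 108 105  98 131  78  48  46  46
 46  43  45 124 135 106 117 116 108 109 110 108 102 120 132  66  45  48  47
 45  45  45  56 134 122 107 109 109 108 107 105 105 230 195  47  46  48  49
 48  48  42  43  93 246 237 116 108 107 110 164 237 244  86  43  42  42  47
 44  46  47  45  45 166 243 249 244 242 241 242 202  94  45  45  45  47  45
 45  47  46  45  46  44  74 170 216 217 181 142  52  48  49  47  44  46  47
 46  47  46  44  47  46  48  46  46  45  47  46  45  43  45  46  46  44  46
 46  49  44  48  48  43  45  44  44  44  45  49  44  50  45  46  43  45  42
boss [[ 0.65280982 -0.01275323  0.02      ]] pin [[ 0.65233327 -0.01478247  0.066     ]]
shift [-0.0054 -0.0047  0.7862] turn [ 0.0002 -0.0004  0.0003] q [-30.8  18.7 -20.8  50.6   0.   40.9] w 0.0855
```

```bash
python3 - <<'E'
from h import *
s=load('w3.npz');p=onz(s,(280.2,206),.042,1)[0]; print(p)
go([p[0],p[1],.023],108.3)
E
```

```text
[ 0.48154366 -0.2030515   0.042     ]
shift [-9.700e-03 -6.000e-04  7.862e-01] turn [ 0.0002 -0.0004  0.0003] q [-30.8  18.7 -20.8  50.6   0.   40.9] w 0.0855
```

Emit:
carry_out(motion=[[-0.01,0,0.25,0,0,0,-1],[-0.01,0,0.5,0,0,0,-1],[-0.01,0,0.68,0,0,0,-1],[-0.01,0,0.75,0,0,0,-0.3],[-0.01,0,0.785,0,0,0,-0.1],[-0.01,0,0.785,0,0,0,0.2],[-0.01,0,0.785,0,0,0,0.4],[-0.01,0,0.785,0,0,0,0.6],[-0.01,0,0.785,0,0,0,1],[-0.01,0,0.785,0,0,0,1],[-0.01,0,0.785,0,0,0,1],[-0.01,0,0.785,0,0,0,1]])

```text
time_s: 4.4
tcp_pos: [0.4821, -0.2053, 0.0246]
ee_rot: [179.9, 0.1, 108.0]
contact_force: [0.6, 1.3, 7.4]
grip_width: 0.0205
gripper_force: 59.2
```

```bash
python3 - <<'E'
from h import *
q=state();print(q['tcp_pos'],q['gripper_force'],q['contact_force']); go([.6525,-.013,.14],108)
E
```

```text
[ 0.48212014 -0.20534343  0.02464853] 59.186422638595104 [0.58559316 1.29570262 7.40817336]
shift [ 0.6498  1.1089 -0.5756] turn [0.002  0.0018 0.0005] q [-31.2  30.3 -29.9  29.6   0.   40.8] w 0.0205
```

Emit:
carry_out(motion=[[0,0,-0.1,0,0,0,1],[0,0,-0.3,0,0,0,1],[0,0,-0.58,0,0,0,1],[0.2,0.3,-0.58,0,0,0,1],[0.3,0.5,-0.58,0,0,0,1],[0.3,0.5,-0.58,0,0,0,1],[0.3,0.5,-0.58,0,0,0,1]])

```text
time_s: 5.1
tcp_pos: [0.5588, -0.1151, 0.1395]
ee_rot: [180.0, 0.0, 108.2]
contact_force: [-0.1, -0.7, -0.9]
grip_width: 0.0202
gripper_force: 58.8
```

Emit:
carry_out(motion=[[0.1,0.2,0,0,0,0,1],[0.25,0.4,0,0,0,0,1],[0.35,0.6,0,0,0,0,1],[0.35,0.6,0,0,0,0,1],[0.35,0.6,0,0,0,0,1],[0.35,0.6,0,0,0,0,1],[0.35,0.6,0,0,0,0,1]])

```text
time_s: 5.8
tcp_pos: [0.6488, -0.0147, 0.1392]
ee_rot: [-179.9, -0.0, 107.9]
contact_force: [0.5, -0.6, 0.1]
grip_width: 0.0202
gripper_force: 58.9
```

```bash
python3 - <<'E'
from h import *
s=snapshot('wrist'); np.savez('pics/w4.npz',**s); t=snapshot('top'); np.savez('pics/t4.npz',**t)
q=state();print(q['tcp_pos'],q['ee_rot'],q['grip_width'],q['dq'].round(2))
k=proj(s,[[.6525,-.013,.066],[.6525,-.013,.02]],True);print(k)
cv2.imwrite('pics/c4.png',crop(s,190,130,190,145,4))
E
```

```text
[ 0.64932438 -0.01436925  0.13951039] [-1.79987216e+02  5.52894871e-03  1.07919886e+02] 0.020817806151074484 [0.37 0.18 0.4  0.01 0.12 0.09]
[[286.81165564 227.41792474]
 [285.83372504 208.88827339]]
```

View pics/c4.png

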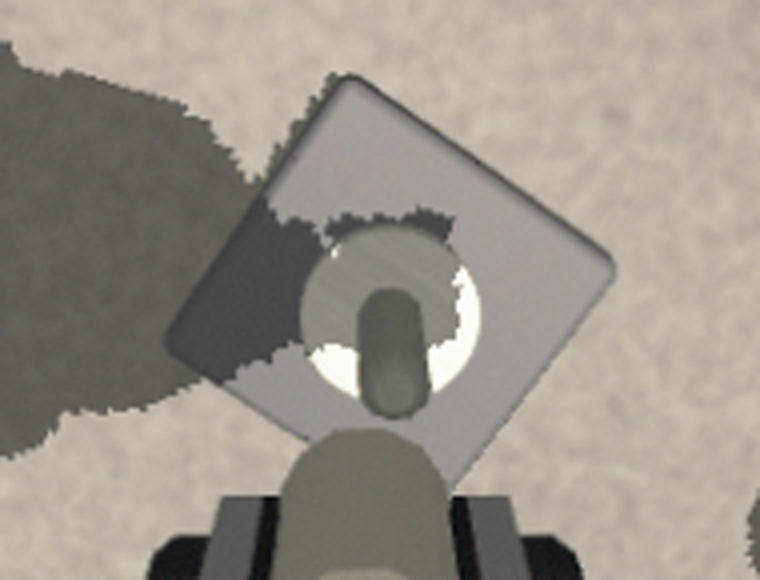

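```bash
python3 - <<'E'
from h import *
s=load('w4.npz'); q=state()
f=lambda c,r:((c+.5)/4-.5+190,(r+.5)/4-.5+130)
boss=onz(s,f(391,313),.02,1)[0]; pin=onz(s,f(394.5,388),.064,1)[0]; print(boss,pin)
R0=R.from_euler('xyz',q['ee_rot'],degrees=True); zb=q['tcp_pos'][2]-.0226
for c,r in[(364,428),(281,510),(448,510)]:
    e=onz(s,f(c,r),zb,1)[0]; print('edge tool',R0.inv().apply(e-q['tcp_pos']).round(4))
# occluding contour fit: bottom circle centre (dx,dy) -> bottom-rim apex row & column
C=R0.apply([[ .011*np.cos(a)+dx,.011*np.sin(a),.0226] for dx in(0,.0012,.0024) for a in np.linspace(0,2*np.pi,73)])+q['tcp_pos']
P=proj(s,C,True).reshape(3,73,2)
for p in P: print(p[:,0].min(),p[:,0].max(),p[:,1].min()); 
print('obs',f(281,428),f(448,428), q['tcp_pos'])
E
```

```text
[ 0.6534144 -0.0118192  0.02     ] [ 0.65349103 -0.01280602  0.064     ]
edge tool [ 0.0128 -0.0006  0.0226]
edge tool [ 0.0014 -0.0114  0.0226]
edge tool [0.0014 0.0103 0.0226]
260.69295299074986 302.93739249553823 239.90266545264842
260.63761245642416 302.9922588521385 237.69550861138111
260.58254448935156 303.04678732967665 235.47700130819402
obs (259.875, 236.625) (301.625, 236.625) [ 0.64932438 -0.01436925  0.13951039]
```

```bash
python3 - <<'E'
from h import *
go([.6544,-.0139,.096],108)
E
```

```text
shift [-0.0056  0.0249  0.2175] turn [-0.0002  0.0001 -0.0013] q [-7.8 33.5 -3.  53.4 -0.  64.3] w 0.0208
```

Emit:
carry_out(motion=[[-0.005,0.025,0.1,0,0,0,1],[-0.005,0.025,0.215,0,0,0,1],[-0.005,0.025,0.215,0,0,0,1],[-0.005,0.025,0.215,0,0,0,1],[-0.005,0.025,0.215,0,0,0,1]])

```text
time_s: 6.4
tcp_pos: [0.6557, -0.0129, 0.0977]
ee_rot: [179.9, 0.0, 108.0]
contact_force: [-0.3, 0.5, -0.3]
grip_width: 0.0203
gripper_force: 58.9
```

```bash
python3 - <<'E'
from h import *
s=snapshot('wrist'); np.savez('pics/w5.npz',**s)
q=state();print(q['tcp_pos'],q['ee_rot'])
go([.6544,-.0139,.06],108); go([.6544,-.0139,.043],108)
print(proj(s,[[.6534,-.0123,.066],[.6534,-.0123,.02]],True))
cv2.imwrite('pics/c5.png',crop(s,230,170,100,90,6))
E
```

```text
[ 0.65585408 -0.01282181  0.09780449] [1.79886415e+02 5.70128726e-02 1.08008334e+02]
shift [-0.0027 -0.009   0.189 ] turn [0.0019 0.001  0.0001] q [-7.6 36.3 -4.6 48.9 -0.  64.4] w 0.0203
shift [-0.0026 -0.0091  0.274 ] turn [0.0019 0.001  0.0001] q [-7.6 36.3 -4.6 48.9 -0.  64.4] w 0.0203
[[276.98015739 250.53777485]
 [277.59403809 224.07971544]]
```

View pics/c5.png

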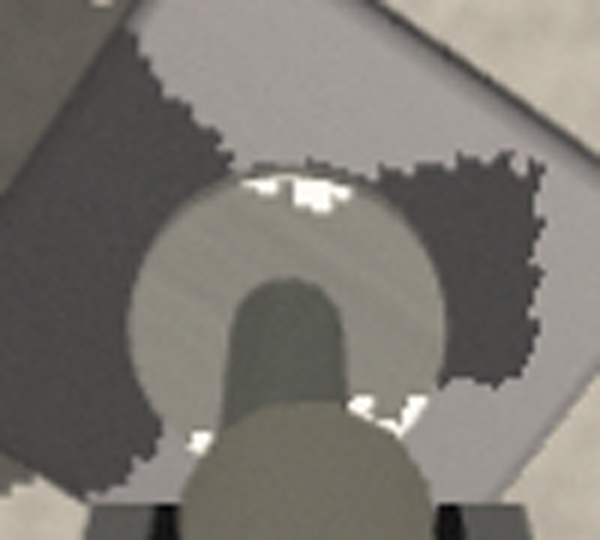

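```bash
python3 - <<'E'
from h import *
s=load('w5.npz'); q=state()
f=lambda c,r:((c+.5)/6-.5+230,(r+.5)/6-.5+170)
R0=R.from_euler('xyz',q['ee_rot'],degrees=True); T=q['tcp_pos']
boss=onz(s,f(287.5,331),.02,1)[0]; print('boss',boss,'tool',R0.inv().apply(boss-T).round(4))
zb=T[2]-.0226
for c,r in[(306.5,402),(180,510),(433,510)]: print('edge tool',R0.inv().apply(onz(s,f(c,r),zb,1)[0]-T).round(4))
E
```

```text
boss [ 0.65348569 -0.01277668  0.02      ] tool [ 0.0009 -0.0024  0.0778]
edge tool [ 0.0129 -0.0002  0.0226]
edge tool [ 0.0029 -0.0111  0.0226]
edge tool [0.0028 0.0107 0.0226]
```

Emit:
carry_out(motion=[[-0.004,-0.011,0,0,0,0,1],[-0.004,-0.011,0.05,0,0,0,1],[-0.004,-0.011,0.1,0,0,0,1],[-0.004,-0.011,0.14,0,0,0,1],[-0.004,-0.011,0.18,0,0,0,1],[-0.004,-0.011,0.18,0,0,0,1],[-0.004,-0.011,0.18,0,0,0,1]])

```text
time_s: 7.15
tcp_pos: [0.6531, -0.0141, 0.0598]
ee_rot: [-180.0, -0.0, 108.0]
contact_force: [0.2, -1.5, -1.3]
grip_width: 0.0205
gripper_force: 58.8
```

Emit:
carry_out(motion=[[0,0,0.04,0,0,0,1],[0,0,0.07,0,0,0,1],[0,0,0.085,0,0,0,1],[0,0,0.085,0,0,0,1],[0,0,0.085,0,0,0,1]])

```text
time_s: 7.65
tcp_pos: [0.6531, -0.014, 0.0431]
ee_rot: [-180.0, 0.0, 108.0]
contact_force: [0.8, -0.5, -1.7]
grip_width: 0.02
gripper_force: 59.0
```

Emit:
carry_out(motion=[[0,0,0.005,0,0,0,1],[0,0,0.01,0,0,0,1],[0,0,0.01,0,0,0,1]])

```text
time_s: 7.95
tcp_pos: [0.6533, -0.014, 0.0427]
ee_rot: [180.0, 0.0, 108.0]
contact_force: [-1.6, -0.5, 8.7]
grip_width: 0.0204
gripper_force: 59.9
```

Emit:
carry_out(motion=[[0,0,0,0,0,0,0.3],[0,0,0,0,0,0,0],[0,0,0,0,0,0,-0.2],[0,0,0,0,0,0,-0.2],[0,0,-0.1,0,0,0,-0.2],[0,0,-0.3,0,0,0,-0.5],[0,0,-0.55,0,0,0,-1],[0,0,-0.8,0,0,0,-1],[0,0,-0.8,0,0,0,-1],[0,0,-0.8,0,0,0,-1]])

```text
time_s: 8.95
tcp_pos: [0.6541, -0.014, 0.2029]
ee_rot: [179.8, 0.1, 108.0]
contact_force: [-0.3, 0.7, -0.1]
grip_width: 0.0853
gripper_force: 0.0
```

```bash
python3 - <<'E'
from h import *
s=snapshot('wrist'); np.savez('pics/w6.npz',**s); q=state(); print(q['tcp_pos'])
a=cv2.copyMakeBorder(crop(s,240,160,100,90,4),0,0,0,0,0)
cv2.imwrite('pics/c6.png',a)
go([.53,.2,.2],168)
print(proj(s,[[.6534,-.0126,.06],[.6534,-.0126,.066]],True))
E
```

```text
[ 0.6528682  -0.01386513  0.20093216]
shift [ 1.2069 -0.2533  0.0049] turn [-2.000e-04 -3.000e-04 -9.996e-01] q [-7.7 31.2  2.4 61.2  0.  64.3] w 0.0851
[[279.88609908 200.10708986]
 [279.89203475 201.82153036]]
```

View pics/c6.png

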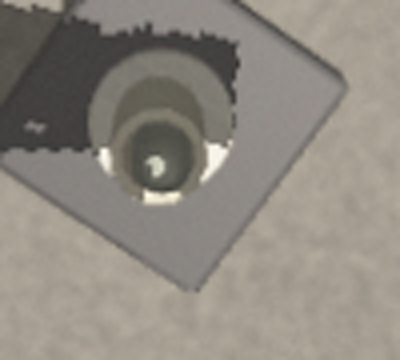

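Emit:
carry_out(motion=[[0.95,-0.2,0,0,0,-1,-1],[0.95,-0.2,0,0,0,-1,-1],[0.95,-0.2,0,0,0,-1,-1],[0.95,-0.2,0,0,0,-1,-1],[0.95,-0.2,0,0,0,-1,-1],[0.95,-0.2,0,0,0,-1,-1],[0.95,-0.2,0,0,0,-1,-1],[0.95,-0.2,0,0,0,-1,-1],[0.95,-0.2,0,0,0,-1,-1],[0.95,-0.2,0,0,0,-1,-1]])

```text
time_s: 10.0
tcp_pos: [0.5559, 0.1542, 0.2003]
ee_rot: [-180.0, -0.1, 167.9]
contact_force: [-0.2, -0.1, -1.1]
grip_width: 0.0852
gripper_force: 0.0
```

```bash
python3 - <<'E'
from h import *
s=snapshot('wrist'); np.savez('pics/w7.npz',**s); q=state(); print(q['tcp_pos'],q['ee_rot'])
go([.534,.214,.19],167.8)
T=[.534,.2145,0.034]; Rz=R.from_euler('z',-12.2,degrees=True)
pts=[[0,-30,14],[0,18,14],[-20,-30,0],[70,15,7],[70,-33,7],[-120,0,14],[-50,0,16]]
print(proj(s,Rz.apply(np.array(pts)/1000)+T,True).round(1))
E
```

```text
[0.55606944 0.15416241 0.20060683] [-1.79978765e+02 -6.42790587e-02  1.67912747e+02]
shift [0.1705 0.2695 0.0531] turn [-0.0004 -0.0011  0.0019] q [  8.2  23.3 -10.5  56.2   0.   20.3] w 0.0855
[[309.1 162.5]
 [362.1 163.4]
 [308.1 139. ]
 [352.9 234.4]
 [303.7 234.7]
 [343.7  30.2]
 [344.3 106.7]]
```

Emit:
carry_out(motion=[[0.17,0.24,0.05,0,0,0,-1],[0.17,0.24,0.05,0,0,0,-1],[0.17,0.24,0.05,0,0,0,-1],[0.17,0.24,0.05,0,0,0,-1],[0.17,0.24,0.05,0,0,0,-1]])

```text
time_s: 10.55
tcp_pos: [0.5337, 0.2076, 0.1916]
ee_rot: [-180.0, 0.0, 167.9]
contact_force: [0.6, -0.0, -0.7]
grip_width: 0.0853
gripper_force: 0.0
```

```bash
python3 - <<'E'
from h import *
s=snapshot('wrist'); np.savez('pics/w8.npz',**s); q=state(); print(q['tcp_pos'],q['ee_rot'])
a=load('w7.npz')
A=crop(a,285,15,100,150,4); A2=crop(a,285,105,100,150,4)
B=crop(s,230,15,100,150,4);B2=crop(s,230,105,100,150,4)
def lab(i,x0,y0):
    for k in range(0,100,20): cv2.putText(i,str(x0+k),(k*4,8),0,.3,(0,0,255)); cv2.line(i,(k*4,10),(k*4,14),(0,0,255))
    for k in range(0,150,15): cv2.putText(i,str(y0+k),(0,k*4+4),0,.3,(0,255,255))
    return i
# full columns at 3x: rows 15..215 from both
C=[lab2 for lab2 in (crop(a,275,15,125,195,3),crop(s,210,15,125,195,3))]
for i,(x0) in zip(C,(275,210)):
    for k in range(0,125,25): cv2.putText(i,str(x0+k),(k*3,8),0,.3,(0,0,255)); cv2.line(i,(k*3,10),(k*3,14),(0,0,255))
    for k in range(0,195,15): cv2.putText(i,str(15+k),(0,k*3+4),0,.3,(0,255,255))
o=np.hstack(C); print(o.shape); cv2.imwrite('pics/c8.png',o)
T=[.534,.2145,0.034]; Rz=R.from_euler('z',-12.2,degrees=True)
pts=[[0,-30,14],[0,18,14],[-20,-30,0],[70,15,7],[70,-33,7],[-120,0,14],[-50,0,16]]
print(proj(s,Rz.apply(np.array(pts)/1000)+T,True).round(1))
E
```

```text
[0.53371634 0.20753663 0.19153052] [-1.79999931e+02  3.89401649e-02  1.67935600e+02]
(585, 750, 3)
[[254.8 200.7]
 [309.6 200.8]
 [255.7 175.5]
 [303.7 269.4]
 [254.1 269.3]
 [289.8  61.5]
 [289.6 143.6]]
```

View pics/c8.png

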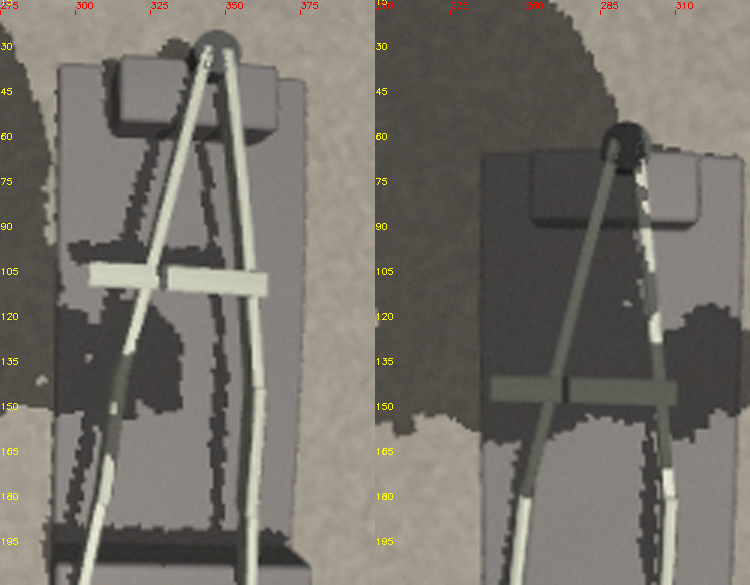

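```bash
python3 - <<'E'
from h import *
a=load('w7.npz');s=load('w8.npz'); Rz=R.from_euler('z',-12.2,degrees=True); O=np.array([.534,.2145,0])
P=lambda c,r:(c/3+275,r/3+15); Q=lambda c,r:((c-375)/3+210,r/3+15)
for n,p,q in [('rib',P(162,277),Q(565,390)),('tongue+',P(267,283),Q(677,393)),('tongue-',P(90,275),Q(491,389)),('pivot',P(217,52),Q(626,147)),('kink+',P(262,388),Q(673,497))]:
    x,r=tri((a,p,1),(s,q,1)); print(n,x.round(4),np.round(r,4),'local mm',(Rz.inv().apply(x-O)*1000).round(1))
for z in(.048,.05): print([ (Rz.inv().apply(onz(s,uv,z,1)[0]-O)*1000).round(1) for uv in [(255,200),(310.6,200),(257.2,209),(307.7,209)]])
# profile rows to get limb edges
g=s['pixels'].astype(int).sum(2)//3
for r in(196,204): print(r,g[r,250:266],g[r,300:316])
st=state(); print(st['tcp_pos'],st['qpos'].round(1))
E
```

```text
rib [0.4834 0.2115 0.051 ] [0. 0.] local mm [-48.9 -13.6  51. ]
tongue+ [0.4905 0.2419 0.051 ] [0.0002 0.0002] local mm [-48.3  17.6  51. ]
tongue- [0.4788 0.1914 0.05  ] [0.0001 0.0001] local mm [-49.1 -34.3  50. ]
pivot [0.4195 0.2425 0.0489] [0.0002 0.0002] local mm [-117.8    3.1   48.9]
kink+ [0.5207 0.2354 0.0468] [0.0003 0.0003] local mm [-17.4  17.6  46.8]
[array([ -0.6, -29.8,  48. ]), array([-0.7, 18.8, 48. ]), array([  7.6, -28.1,  48. ]), array([ 7.5, 16.5, 48. ])]
[array([ -1.1, -29.7,  50. ]), array([-1.2, 18.7, 50. ]), array([  7. , -27.9,  50. ]), array([ 6.9, 16.3, 50. ])]
196 [131 131 132 121  80  60 148 184 201 208 136 121 129 129 129 130] [ 61  62  60  82  83  64 164 192 201 190 109 129 131 133 131 130]
204 [130 130  88  62  60 136 180 198 210 143 116 127 130 131 131 130] [ 63  61  61 126  79  87 183 196 207 157 130 132 132 131 132 133]
[0.53371634 0.20753663 0.19153052] [ 13.9  23.2 -12.1  54.7  -0.   25.9]
```

```bash
python3 - <<'E'
from h import *
go([.5345,.2087,.032],167.7)
E
```

```text
shift [-0.0021  0.0065  0.7977] turn [0.     0.0006 0.0039] q [ 13.9  23.2 -12.1  54.7  -0.   25.9] w 0.0854
```

Emit:
carry_out(motion=[[-0.002,0.006,0.25,0,0,0.004,-1],[-0.002,0.006,0.45,0,0,0.004,-1],[-0.002,0.006,0.6,0,0,0.004,-1],[-0.002,0.006,0.7,0,0,0.004,-1],[-0.002,0.006,0.795,0,0,0.004,-1],[-0.002,0.006,0.795,0,0,0.004,-0.6],[-0.002,0.006,0.795,0,0,0.004,-0.3],[-0.002,0.006,0.795,0,0,0.004,-0.2],[-0.002,0.006,0.795,0,0,0.004,-0.2],[-0.002,0.006,0.795,0,0,0.004,-0.2]])

```text
time_s: 11.6
tcp_pos: [0.5345, 0.2096, 0.0333]
ee_rot: [180.0, 0.1, 167.8]
contact_force: [-0.1, -0.4, 0.1]
grip_width: 0.051
gripper_force: 0.1
```

```bash
python3 - <<'E'
from h import *
q=state(); print(q['tcp_pos'],q['grip_width'],q['gripper_force'],q['contact_force'])
go([.5345,.2087,.032],167.7)
E
```

```text
[0.53451152 0.20955919 0.03333504] 0.05095578215222593 0.07268225563166197 [-0.06963825 -0.39489907  0.13774474]
shift [-0.0008 -0.0042  0.0067] turn [0.0007 0.0017 0.0013] q [ 14.   33.6 -21.6  34.7  -0.   26.3] w 0.051
```

Emit:
carry_out(motion=[[0,0,0,0,0,0,-0.15],[0,0,0,0,0,0,-0.12],[0,0,0,0,0,0,-0.09],[0,0,0,0,0,0,-0.09],[0,0,0,0,0,0,-0.09]])

```text
time_s: 12.1
tcp_pos: [0.5344, 0.2098, 0.0333]
ee_rot: [179.9, 0.1, 167.8]
contact_force: [-1.1, 0.9, 6.9]
grip_width: 0.0469
gripper_force: 13.9
```

Emit:
carry_out(motion=[[0,0.003,0,0,0,0,-0.06],[0,0.0065,0,0,0,0,-0.035],[0,0.0065,-0.005,0,0,0,-0.035],[0,0.0065,-0.005,0,0,0,-0.035]])

```text
time_s: 12.5
tcp_pos: [0.5342, 0.2108, 0.0336]
ee_rot: [180.0, 0.0, 167.8]
contact_force: [-0.7, -0.9, 4.2]
grip_width: 0.0445
gripper_force: 12.6
```

Gripped against the spring; lift slowly.

Emit:
carry_out(motion=[[0,0,-0.01,0,0,0,-0.035],[0,0,-0.03,0,0,0,-0.035],[0,0,-0.06,0,0,0,-0.035],[0,0,-0.1,0,0,0,-0.035],[0,0,-0.15,0,0,0,-0.035],[0,0,-0.2,0,0,0,-0.035],[0,0,-0.25,0,0,0,-0.035],[0,0,-0.3,0,0,0,-0.035],[0,0,-0.3,0,0,0,-0.035],[0,0,-0.3,0,0,0,-0.035]])

```text
time_s: 13.5
tcp_pos: [0.5341, 0.2108, 0.0936]
ee_rot: [180.0, 0.0, 167.8]
contact_force: [-0.6, -0.3, -1.2]
grip_width: 0.0443
gripper_force: 12.4
```

```bash
cat >> h.py <<'E'
def small(s,x0,y0,w,h,st=2):
    g=s['pixels'].astype(int).sum(2)//3
    for r in range(y0,y0+h,st): print(r,' '.join('%3d'%v for v in g[r,x0:x0+w:st]))
E
python3 - <<'E'
from h import *
s=snapshot('wrist'); np.savez('pics/w9.npz',**s); q=state(); print(q['tcp_pos'],q['ee_rot'],q['contact_force'],q['ft_torque'])
# expected features in tool frame if level: tool x=-tweezer x, z down; grip at tcp
T=q['tcp_pos']; R0=R.from_euler('xyz',q['ee_rot'],degrees=True)
d=(load('w8.npz'))
for n,p in dict(pivot=(.120,-.004+.003,-.0155),tongP=(.05,.018-.004+.004,-.017),tongM=(.05,-.03,-.017)).items(): print(n,proj(s,R0.apply(p)+T,True).round(1))
g=s['pixels'].astype(int).sum(2)//3
for r in range(0,60,4): print(r,' '.join('%3d'%v for v in g[r,230:345:3]))
E
```

```text
[0.53379131 0.21069019 0.09316807] [-1.79994878e+02 -1.01483090e-02  1.67780039e+02] [-0.20487845 -0.73829028 -1.18034602] [ 0.01228041 -0.03243339  0.00618551]
pivot [[278.6  -9.9]]
tongP [[331.1 177.6]]
tongM [[200.  178.2]]
0  89  87  89  88  89  88  90  91  91  88  84  81  88  87 119 175 175 172  39  65  75 118  83  54  54  56 104 116 117  57 162 169 171 164 167 175 177 169 171
4  90  88  88  85  84  88  91  90  88  88  87  84  87  90  93  89  87 168  34 112 120 119  56  55  56  56  87 117 117  36 169 165 171 173 171 169 176 177 167
8  93  90  89  89  92  93  89  89  90  91  86  88  87  89  84  86  86  86 130 116 116 118  39  37  38  39  65 119 118 147 169 168 170 165 165 166 163 170 171
12  93  92  91  86  86  92  88  87  87  88  89  88  90  89  83  87  92  88  97 119 117  90  37  35  43  38  75 117 117 137 172 177 174 173 175 175 168 163 166
16  87  87  89  89  88  94  91  87  87  86  88  87  90  90  87  88  91  90 117 117 118  63  34  37  37  37  74 117 117 124 170 174 178 181 176 173 173 173 175
20  84  89  83  89  88  89  90  90  87  85  86  87  87  90  88  89  91  94 118 11
[... 808 characters left out ...]
  76  76  76 107  76 115 119 120 130 127 128 172 173 176 181 176
44  74  74  73  73  75  66  74  74  78  78  75  76  78  79  75  76 120 119 116  75  78  79  75  78  76  76  76  76 117 119 118 149 149 129 110 121 140 151 166
48  72  75  77  76  79  75  74  75  75  75  75  74  75  74  76  85 119 117 105  75  75  75  75  79  74  78  76  77 118 116 117 151 149 131 148 148 148 149 149
52  74  74  74  74  77  70  77  76  76  77  76  75  75  75  75 112 120 119  76  78  77  76  78  77  76  77  75  75 118 116 116 152 150 129 149 150 148 148 148
56  75  77  75  78  75  68  77  76  78  75  74  76  75  77  78 117 119 118  76  77  77  75  76  75  76  76  76  77 109 118 118 150 151 132 149 149 147 151 148
```

```bash
python3 - <<'E'
from h import *
s=load('w9.npz'); g=s['pixels'].astype(int).sum(2)//3
for r in range(120,190,2): print(r,' '.join('%3d'%v for v in g[r,196:348:4]))
E
```

```text
120  89  91  89  85  90  90  92  72  75  75  75  77  74  75  75  76 113 115  85  76  77  74  75  74  75  75  76  75  75  79  93 104 111 131 148 148 150 148
122  86  92  87  87  91  94  88  72  78  73  75  75  77  75  72  75 112 111  80  75  75  73  75  75  74  74  74  75  75  75  92  96 112 126 147 147 148 149
124  88  89  89  87  89  91  90  72  75  73  77  74  75  76  76  75 112 112  75  74  76  76  75  75  75  76  73  74  75  74 109  96 109 122 147 149 146 150
126  88  86  89  88  91  91  90  68  75  74  74  77  76  76  76  77 112 114  75  76  75  76  74  76  76  75  73  77  75  74  76  87 112 120 148 149 148 150
128  90  89  88  92  91  91  90  73  77  73  75  74  76  75  74  76 111 114  74  77  75  77  76  76  77  73  75  76  74  75  72  83 112 116 147 145 149 148
130  87  86  88  87  90  93  90  68  76  73  74  77  75  76  76  79 110 113  77  76  74  73  75  76  74  75  75  74  75  75  77  78 111 115 148 146 148 151
132  85  86  90  87  89  88  89  65  76  75  76  74  76  74  75  83 110 108  76  74  76  76  75  75  76  73  75  76  75  77  74  76 111 114 149 151 148 148
134  88 
[... 3659 characters left out ...]
 105 106 106 107 107 106 106 107 108 107 106 105 106 107 107 106 105  96  74
182  91 101 102 104 102 102 102 102 103 104 102 104 103 104  61  54 104 106 105 104 104 104 106 105 105 106 104 108 106 107 104 105 105 106 105 105  89  75
184  89  96  99  97  99  97  98  99  96  94  98  98 100 102  60  55 104 103 102 103 102 105 104 102 104 105 105 105 106 104 105 106 107 105 106 106  91  73
186  93  92  90  91  91  89  91  90  73  74  74  73  75 108  79  60  78  78  82  82  82  84  89  87  93  93  99 100 102 104 104 104 102 106 102 105  89  75
188  89  86  90  89  90  94  90  86  75  75  74  76  76 109 109  74  73  74  73  76  76  73  73  74  74  73  74  73  73  73  77  80  86 107 102  86  79  73
```

```bash
python3 - <<'E'
from h import *
s=load('w9.npz'); q=state(); T=q['tcp_pos']; R0=R.from_euler('xyz',q['ee_rot'],degrees=True)
for n,uv in dict(L=(199,175.2),rib=(254,177),Rr=(341,179)).items(): print(n,(R0.inv().apply(onz(s,uv,T[2]+.017,1)[0]-T)*1000).round(1))
print('hub',(R0.inv().apply(onz(s,(302,8),T[2]+.0155,1)[0]-T)*1000).round(1))
pin=np.array([.6534,-.0126]); u=np.array([np.cos(np.radians(-12.2)),np.sin(np.radians(-12.2))]); v=np.array([-u[1],u[0]])
tgt=pin-.070*u-.0042*v; print(tgt); go([*tgt,.1],167.8)
E
```

```text
L [ 51.1 -30.3 -17. ]
rib [ 50.2  -9.9 -17. ]
Rr [ 49.5  21.7 -17. ]
hub [112.7   7.4 -15.5]
[ 0.58409332 -0.00191241]
shift [-0.4708 -0.9857 -0.0342] turn [-0.0001 -0.0002 -0.0003] q [ 14.2  29.1 -18.7  42.2  -0.   26.4] w 0.0448
```

Emit:
carry_out(motion=[[-0.1,-0.2,-0.02,0,0,0,-0.035],[-0.2,-0.4,-0.03,0,0,0,-0.035],[-0.29,-0.6,-0.03,0,0,0,-0.035],[-0.38,-0.8,-0.03,0,0,0,-0.035],[-0.44,-0.9,-0.03,0,0,0,-0.035],[-0.47,-0.965,-0.03,0,0,0,-0.035],[-0.47,-0.965,-0.03,0,0,0,-0.035],[-0.47,-0.965,-0.03,0,0,0,-0.035],[-0.47,-0.965,-0.03,0,0,0,-0.035]])

```text
time_s: 14.45
tcp_pos: [0.5843, 0.0037, 0.099]
ee_rot: [180.0, -0.1, 167.9]
contact_force: [0.2, 0.1, -0.4]
grip_width: 0.0445
gripper_force: 12.4
```

```bash
python3 - <<'E'
from h import *
s=snapshot('wrist'); np.savez('pics/w10.npz',**s); t=snapshot('top'); np.savez('pics/t10.npz',**t); e=snapshot('side'); np.savez('pics/s10.npz',**e)
q=state(); T=q['tcp_pos'];print(T,q['ee_rot'],q['grip_width'],q['dq'].round(1)[:3])
R0=R.from_euler('xyz',q['ee_rot'],degrees=True)
P=lambda x,y,z:R0.apply([-x/1e3,y/1e3,-z/1e3])+T  # tweezer-ish coords rel. TCP
for n,p in dict(discA=P(70,17,7.5),discB=P(70,-26,7.5),pin=np.array([.6534,-.0126,.066])).items(): print(n,p.round(4),'top',proj(t,p)[0].round(1),'side',proj(e,p)[0].round(1))
go([.5850,.0022,.036],167.8)
k=proj(t,P(70,0,7.5))[0].astype(int); g=t['pixels'].astype(int).sum(2)//3
for r in range(k[1]-14,k[1]+14,1): print(r,' '.join('%3d'%v for v in g[r,k[0]-18:k[0]+18]))
E
```

```text
[0.58470967 0.0034836  0.09928672] [ 1.79990989e+02 -1.42425396e-02  1.67888768e+02] 0.04428405567031766 [-0.3  0.   0.2]
discA [0.6567 0.0054 0.1068] top [256.1 132.5] side [334.1 174. ]
discB [ 0.6477 -0.0366  0.1068] top [272.5 135.7] side [338.6 183.3]
pin [ 0.6534 -0.0126  0.066 ] top [263.5 137.8] side [335.  186.7]
shift [-0.0028 -0.006   0.3164] turn [ 0.0001 -0.0002  0.0015] q [ -6.9  29.7 -16.6  43.7   0.    5.2] w 0.0443
119 102 101 100 101 100  99  99  98  97  97  95  94  92  91  89  87  86 126 131 130 131 129 130 131 131 131 130 132 109  60  30  32  34  28  27  27
120 102 101 101 100 100  99  99  98  97  96  94  94  92  91  90  88  87 117 127 128 128 128 128 129 129 128 129 134 102  54  29  30  32  30  29  25
121 101 101 101 100  99  99  99  98  97  96  95  94  93  90  90  88  87  95 118 126 126 126 126 126 126 126 126 131  91  50  28  31  32  28  27  26
122 102 101 101 101 100  99  99  99  96  96  95  94  92  91  90  88  87  84 106 121 123 123 124 124 124 123 124 124  87  49  29  31  29  27  25  25
123 102 101 102 101 100  99  99  98  97  96  95  94  92  90  90  88  87 
[... 2779 characters left out ...]
  95  94  92  92  91  89  87  87  83  82  80  77  74  71  67  63  66  74  54  62 117 125 126 110  88 125 131
143 102 102 101 100 100  99  97  97  97  95  94  93  92  90  88  88  86  85  81  80  78  74  71  67  62  62  63  50  85 120 125 126  93 115 132 134
144 102 102 101 100 100  99  98  97  96  96  94  93  92  90  89  87  85  84  82  80  78  75  71  68  63  59  60  48  99 122 124 121  77 124 134 136
145 102 102 101 100 100  99  98  97  96  95  94  93  92  90  89  88  86  84  83  80  78  75  71  67  63  57  57  48  99 121 124 113  69 123 134 136
146 102 101 101 100 101 100  99  97  98  96  94  94  92  91  89  87  86  84  82  80  77  75  72  67  63  57  53  48 108 123 125  98  71 126 133 135
```

Emit:
carry_out(motion=[[-0.003,-0.005,0.06,0,0,0,-0.035],[-0.003,-0.005,0.12,0,0,0,-0.035],[-0.003,-0.005,0.16,0,0,0,-0.035],[-0.003,-0.005,0.2,0,0,0,-0.035],[-0.003,-0.005,0.24,0,0,0,-0.035],[-0.003,-0.005,0.28,0,0,0,-0.035],[-0.003,-0.005,0.315,0,0,0,-0.035],[-0.003,-0.005,0.315,0,0,0,-0.035],[-0.003,-0.005,0.315,0,0,0,-0.035],[-0.003,-0.005,0.315,0,0,0,-0.035]])

```text
time_s: 15.6
tcp_pos: [0.5858, 0.001, 0.0367]
ee_rot: [180.0, 0.0, 167.8]
contact_force: [-0.1, 0.2, -0.9]
grip_width: 0.0444
gripper_force: 12.4
```

```bash
python3 - <<'E'
from h import *
s=snapshot('wrist'); np.savez('pics/w11.npz',**s); e=snapshot('side'); np.savez('pics/s11.npz',**e)
q=state(); T=q['tcp_pos'];print(T,q['ee_rot'],q['grip_width'],q['contact_force'],q['ft_torque'])
R0=R.from_euler('xyz',q['ee_rot'],degrees=True)
P=lambda x,y,z:R0.apply([-x/1e3,y/1e3,-z/1e3])+T
for n,p in dict(discA=P(70,17,7.5),discB=P(70,-26,7.5),pin=np.array([.6534,-.0126,.066]),seat=np.array([.6534,-.0126,.02])).items(): print(n,p.round(4),'side',proj(e,p)[0].round(1))
g=e['pixels'].astype(int).sum(2)//3
for r in range(172,212): print(r,' '.join('%3d'%v for v in g[r,312:352]))
R11=s['pixels'].astype(int).sum(2)//3
print('tongue cols L/R rows'); 
for c in(205,225,300,330): 
    col=R11[160:195,c]; print(c,col)
E
```

```text
[0.58576536 0.0010477  0.03677095] [1.79995094e+02 5.20026788e-02 1.67781355e+02] 0.044593526710246266 [-0.06661006 -0.1372422  -0.00688776] [-1.13918871e-05 -6.88160388e-02  2.34583355e-02]
discA [0.6578 0.0028 0.0443] side [333.1 187.8]
discB [ 0.6487 -0.0392  0.0443] side [337.3 197.1]
pin [ 0.6534 -0.0126  0.066 ] side [335.  186.7]
seat [ 0.6534 -0.0126  0.02  ] side [333.7 196.3]
172  22  19  22  21  20  22  22  22  18  23  21  24  20  20  19  15  43 128 140 139 135 137 139 139 125 138 143 142 140 138 138 139 137 138 140 141 141 140 139 140
173  21  23  21  20  20  22  21  24  21  21  21  19  16  19  20  19  59 135 140 139 138 139 139 139 139 142 142 141 140 139 139 138 139 138 138 140 141 139 140 139
174  19  22  20  18  20  19  20  19  20  21  21  22  21  20  17  39  96 136 139 140 140 140 138 137 138 140 139 140 139 139 138 140 140 140 139 139 140 142 140 141
175  21  21  18  22  21  22  20  20  18  22  18  18  19  19  29  76 127 139 139 140 141 141 138 135 137 138 138 140 140 138 137 139 141 142 141 139 139 142 141 141
176  22  22  20  20  19  20  20  22  20  20  19  17  18
[... 5757 characters left out ...]
139 142 144 144 143 142 142 140 141 142 144 143 140 140 142 144 144 145 142 142 141 142 142
tongue cols L/R rows
205 [ 95  93  93  94  91 100 107 109 110 108 109 111 110 112 110 113 114 112
 111 108 111 110 107 104 101  93  91  94  91  93  93  93  94  93  91]
225 [ 93  95  95  96  95  95 110 109 109 108 111 109 111 109 112 112 113 113
 112 111 109 109 107 109 102  93  90  91  91  92  91  93  94  94  97]
300 [ 92  95  94  93  93  94  93  98 106 110 108 110 110 111 109 112 110 111
 110 111 112 112 111 110 108 110 108  96  92  94  93  96  95  94  94]
330 [114 115 115 114 115 116 114 115 109 106 110 111 110 107 109 109 110 110
 110 113 110 111 111 112 112 112 110 110 112 116 113 116 114 115 114]
```

Emit:
carry_out(motion=[[0,0,0,0,0,0,0],[0,0,0,0,0,0,0.03],[0,0,0,0,0,0,0.06],[0,0,0,0,0,0,0.09],[0,0,0,0,0,0,0.12],[0,0,0,0,0,0,0.12],[0,0,0,0,0,0,0.12]])

```text
time_s: 16.4
tcp_pos: [0.5854, 0.0013, 0.0363]
ee_rot: [180.0, -0.0, 167.8]
contact_force: [1.0, 0.3, -1.7]
grip_width: 0.0379
gripper_force: 15.8
```

```bash
cat > m.py <<'E'
from h import *
import sys
s=snapshot('wrist'); np.savez('pics/%s.npz'%sys.argv[1],**s)
q=state(); T=q['tcp_pos'];print(T,q['ee_rot'],q['grip_width'],q['gripper_force'],q['contact_force'],q['ft_torque'])
g=s['pixels'].astype(int).sum(2)//3
for r in [*range(150,166,5),*range(166,192,2),*range(194,212,5)]: print(r,' '.join('%3d'%v for v in g[r,222:290:2]), '|',' '.join('%3d'%v for v in g[r,310:346:3]))
E
python3 m.py w12
```

```text
[0.58541584 0.00125187 0.03631106] [1.79984877e+02 3.83280560e-03 1.67792819e+02] 0.03755360359230005 15.851163296028972 [ 0.29052595  1.3418728  -0.06800623] [ 0.23636981 -0.09260994  0.031154  ]
150  93  92  91  93  94  94  97  97  98  97  95  94  95  94  91  91  88  92 116 115 116 116  98  93  92  91  94  93  92  93  94  95  91  94 |  94  95  82 116 118 117 186 184 187 188 187 189
155  94  93  94  93  97  98  98  98  93  92  91  93  92  92  95  94  91  98 117 115 116 116  86  97  94  96  94  92  92  95  95  94  94  90 |  94  94  80 115 116 114 177 179 180 186 191 193
160  92  93  93  96  93  93  91  93  93  95  95  97  95  97  98  95  95 112 115 116 116  95  92  92  94  93  95  96  96  97  97  94  91  88 |  92  92  81 114 115 116 181 184 187 185 186 189
165 111 111 110 111 111 111 111 110 111 110 109 109 109  55  58  54 101 111 108 110 109 111 109 109 111 112 112 111 113 107 109 106 103 103 |  90  94  80 107 114 117 181 182 182 178 180 187
166 112 109 110 109 111 110 108 112 110 111 110 110 110  58  55  56 103 109 109 107 111 112 110 110 111 111 109 110 110 110 109 108 111 110 | 1
[... 2386 characters left out ...]
 112 111 113 113  89  96  97  99  99  95  95  93  95  96  96  94  91  92  93  89 |  90  97  89  83 114 114  97  97  99  99  98  94
199  90  97  97  97  96  95  94  92  95  92  95  94  91  99 113 113 114 106  92  94  93  94  96  97  97  96  98  96  97  96  90  92  93  92 |  92  97  91  80 113 114 100  96  99 102  99  95
204  93  94  93  92  93  93  93  92  94  96  96  92  90 109 114 114 114  91  95  95  97  95  93  94  96  97 100 100  98  96  97  96  94  92 |  93  96  91  82 114 114 100  96  97  97  95  93
209  97  98  98 100  96  93  91  92  95  96  97  94  96 111 113 113 108  93  95  96  96  94  95  93  95  96  98  98  98  95 101 101  99  98 |  94  97  96  81 115 114 103  95  94  92  93  93
```

```bash
python3 - <<'E'
from h import *
q=state(); T0=q['tcp_pos'];R0=R.from_euler('xyz',q['ee_rot'],degrees=True)
for f in('w9','w11','w12'):
    s=load(f+'.npz'); cam=s['origin']; Rc=R.from_euler('xyz',s['orientation'],degrees=True)
    g=s['pixels'].astype(int).sum(2)//3
    # tool frame from camera (fixed mount): use current camera->tool transform from w12
    s2=load('w12.npz'); Rt=Rc*R.from_euler('xyz',s2['orientation'],degrees=True).inv()*R0
    T=cam+Rc.apply(R.from_euler('xyz',s2['orientation'],degrees=True).inv().apply(T0-s2['origin']))
    tl=lambda uv,z:(Rt.inv().apply(onz(s,uv,T[2]+z,1)-T)*1000).round(1)
    # tongue: bottom (row) edge fit left & right, via max negative gradient
    out=[]
    for c in list(range(206,244,6))+list(range(262,312,8)):
        col=cv2.GaussianBlur(g[150:196,c:c+3].mean(1).astype(np.float32)[:,None],(1,3),0)[:,0]
        out.append((c+1,150+np.argmax(np.diff(col))))
    print(f,'tongue top edge',out)
    print(' tongue pts',tl(out,.017)[:, :2].tolist())
    if f!='w11':
        for r in range(215,335,10): print(r,' '.join('%3d'%v for v in g[r,226:250:2]),'|',' '.join('%3d'%v for v in g[r,300:345:2]))
E
```

```text
w9 tongue top edge [(207, np.int64(192)), (213, np.int64(192)), (219, np.int64(165)), (225, np.int64(165)), (231, np.int64(165)), (237, np.int64(165)), (243, np.int64(165)), (263, np.int64(166)), (271, np.int64(166)), (279, np.int64(166)), (287, np.int64(166)), (295, np.int64(166)), (303, np.int64(167)), (311, np.int64(167))]
 tongue pts [[45.2, -27.6], [45.2, -25.4], [55.1, -22.7], [55.1, -20.5], [55.1, -18.3], [55.0, -16.1], [55.0, -13.9], [54.6, -6.8], [54.6, -3.9], [54.6, -1.1], [54.6, 1.8], [54.6, 4.6], [54.2, 7.5], [54.2, 10.4]]
215 158 136 145 145 147 144  73 102 107 109 108  85 |  71  71 146 146 148 147 146 147 145 148 146 146  76  83 107 108 106 120 147 146 145 145 136
225 168 132 144 145 118  75  97 105 106 108  86 140 |  75 138 145 148 146 148 146 148 147 147 145 147  79  79 106 104 106 114 146 149 146 139 159
235 177 123 146 147 122  95 109 107 107  87 143 146 |  72 145 146 146 149 147 146 146 147 146 145 146  93  76 108 106 106 107 147 147 146 134 164
245 175 121 144 128  95 106 105 108  88 108 144 146 |  76 146 147 145 146 147 149 144 145 147 146 147  93  75  96 106 107
[... 3328 characters left out ...]
01 111 115 110  88  95 |  99  97  99 117 187 188 158  81  81  98 107 110 114  88  19  19  25  33  88  90  89  90  91
295  30  29  18  19  22  38 104 111 111 113  85 107 | 100  98  97 145 188 189  85  83  93 105 109 114 109  28  18  22  25  29  90 112 112  27  25
305  28  32  29  22  22  46 107 112 114 107  83  70 |  85  93  97  98  96  86  82  79 101 109 113 112  50  22  20  20  27  28  22  23  27  26  25
315  23  31  32  20  18  21 107 110 113 105  88 131 |  75  66  67  65  76  83  80 169 218 221 220 160  29  15  24  26  30  46  23  25  24  27  27
325  24  28  30  25  23 134 208 217 222 196 153 152 | 152 103  77  76  79 128 117 205 217 221 187 154 153  33  19  27  31  24  27  25  27  26  27
```

```bash
python3 - <<'E'
from h import *
q=state(); T=q['tcp_pos'];R0=R.from_euler('xyz',q['ee_rot'],degrees=True)
s=load('w12.npz'); tl=lambda uv,z:(R0.inv().apply(onz(s,uv,T[2]+z,1)-T)*1000).round(2)
for f in('w9','w12'):
    g=load(f+'.npz')['pixels'].astype(float).mean(2); L=[];Rr=[]
    for r in range(266,316,4):
        a=np.diff(g[r-1:r+2,222:246].mean(0)); c=222+np.argmax(a)+.5; L.append((c,r))
        b=np.diff(g[r-1:r+2,312:342].mean(0)); c=312+np.argmin(b)+.5; Rr.append((c,r))
    print(f)
    print('L',tl(L,.0155)[:,:2].tolist()); print('R',tl(Rr,.0155)[:,:2].tolist())
E
```

```text
w9
L [[14.63, -20.55], [12.84, -20.66], [11.02, -21.19], [9.18, -21.31], [7.32, -21.43], [5.43, -21.55], [3.51, -21.68], [1.7, -16.76], [-0.4, -21.96], [-2.4, -22.1], [-4.44, -22.68], [-6.51, -22.83], [-8.61, -22.99]]
R [[14.54, 21.83], [12.74, 21.94], [10.93, 21.65], [9.09, 21.78], [7.24, 21.49], [5.35, 21.62], [3.43, 21.75], [1.67, 15.56], [-0.47, 21.6], [-2.27, 15.34], [-4.49, 21.46], [-6.54, 21.17], [-8.64, 21.32]]
w12
L [[14.68, -17.72], [12.89, -17.81], [11.07, -18.32], [9.24, -18.42], [7.38, -18.53], [5.5, -18.64], [3.59, -18.75], [1.65, -18.86], [-0.31, -18.98], [-2.31, -19.11], [-4.33, -19.23], [-6.39, -19.36], [-8.48, -19.5]]
R [[14.69, 12.93], [12.91, 13.0], [11.11, 12.67], [9.28, 12.74], [7.32, 18.16], [5.56, 12.48], [3.54, 17.97], [1.6, 18.08], [-0.35, 17.77], [-2.35, 17.89], [-4.36, 17.58], [-6.4, 17.27], [-8.49, 17.4]]
```

Emit:
carry_out(motion=[[0,0.002,0,0,0,-0.02,0.12],[0,0.004,0,0,0,-0.04,0.12],[0,0.004,0,0,0,-0.058,0.12],[0,0.004,0,0,0,-0.058,0.12],[0,0.004,0,0,0,-0.058,0.14],[0,0.004,0,0,0,-0.058,0.14],[0,0.004,0,0,0,-0.058,0.14]])

```text
time_s: 17.15
tcp_pos: [0.5855, 0.0018, 0.0363]
ee_rot: [-180.0, -0.0, 171.3]
contact_force: [-0.3, 0.1, -1.1]
grip_width: 0.037
gripper_force: 15.4
```

```bash
cat > m2.py <<'E'
from h import *
import sys
# body pose in tool frame: hub, tongue, rib, sprung limb outer face at tongue
s=snapshot('wrist'); e=snapshot('side'); np.savez('pics/%s.npz'%sys.argv[1],**s); np.savez('pics/%ss.npz'%sys.argv[1],**e)
q=state(); T=q['tcp_pos'];R0=R.from_euler('xyz',q['ee_rot'],degrees=True)
print(T.round(4),q['ee_rot'].round(2),'w',q['grip_width'],q['gripper_force'],q['contact_force'].round(2),q['ft_torque'].round(3))
tl=lambda uv,z:(R0.inv().apply(onz(s,uv,T[2]+z,1)-T)*1000).round(2)
g=s['pixels'].astype(float).mean(2)
pts=[]
for c in list(range(210,240,4))+list(range(262,306,4)):
    d=np.diff(cv2.GaussianBlur(g[150:176,c-1:c+2].mean(1).astype(np.float32)[:,None],(1,5),0)[:,0]); i=np.argmax(d); 
    pts.append((c,150+i+.5+(0 if i in(0,len(d)-1) else .5*(d[i-1]-d[i+1])/(d[i-1]-2*d[i]+d[i+1]))))
p=tl(pts,.017); k=np.polyfit(p[:,1],p[:,0],1); phi=np.degrees(np.arctan(k[0])); print('phi(tongue)',round(phi,2),'tongue upper edge x at y=0',round(k[1],2),'res',np.round(p[:,0]-np.polyval(k,p[:,1]),2).std())
def edge(r,a,b,sgn):
    d=sgn*np.diff(g[r-1:r+2,a:b].mean(0)); i=np.argmax(d); return a+i+.5+(0 if i in(0,len(d)-1) else .5*(d[i-1]-d[i+1])/(d[i-1]-2*d[i]+d[i+1]))
rows=[168,172,176]; rib=np.array([(edge(r,249,262,1),r) for r in rows]); out=np.array([(edge(r,244,264,1),r) for r in(146,150,154,158,188,192,196,200)])
rm=tl(rib,.0175); lm=tl(out,.0145); print('rib inner',rm[:,:2].tolist()); print('limb outer',lm[:,:2].tolist())
f=np.polyfit(lm[:,0],lm[:,1],1); print('limb minus rib inner (mm, + = past)',(np.polyval(f,rm[:,0])-rm[:,1]).round(2),'limb slope deg',np.degrees(np.arctan(f[0])).round(2))
E
python3 m2.py w13
```

```text
[0.5855 0.0019 0.0363] [-180.     -0.    171.26] w 0.0366592521489324 15.402560813818127 [ 0.41 -0.05 -0.8 ] [-0.02  -0.022  0.029]
phi(tongue) -4.2 tongue upper edge x at y=0 55.14 res 0.14061794765326388
rib inner [[53.95, -10.49], [52.51, -10.56], [51.05, -10.69]]
limb outer [[61.56, -8.24], [60.11, -8.52], [58.65, -8.8], [57.18, -9.15], [46.03, -11.42], [44.51, -11.71], [42.98, -12.1], [41.45, -12.3]]
limb minus rib inner (mm, + = past) [0.7  0.47 0.31] limb slope deg 11.58
```

```bash
cat > m3.py <<'E'
from h import *
import sys
s12=load('w12.npz')
# fixed camera->tool transform from w13 pairing (settled)
q=state(); T=q['tcp_pos'];R0=R.from_euler('xyz',q['ee_rot'],degrees=True)
s=load(sys.argv[1])
tl=lambda uv,z:(R0.inv().apply(onz(s,uv,T[2]+z,1)-T)*1000)
for f in sys.argv[2:]:
    g=load(f)['pixels'].astype(float).mean(2)
    def edge(r,a,b,sgn):
        d=sgn*np.diff(g[r-1:r+2,a:b].mean(0)); i=np.argmax(d); return a+i+.5+(0 if i in(0,len(d)-1) else .5*(d[i-1]-d[i+1])/(d[i-1]-2*d[i]+d[i+1]))
    L=tl([(edge(r,228,246,1),r) for r in range(268,312,4)],.0155); Rr=tl([(edge(r,312,336,-1),r) for r in range(268,312,4)],.0155)
    from scipy.stats import theilslopes as ts
    a=ts(L[:,1],L[:,0]);b=ts(Rr[:,1],Rr[:,0]); print(f,'L y0 %.2f slope %.2f'%(a[1],np.degrees(a[0])),'R y0 %.2f slope %.2f'%(b[1],np.degrees(b[0])),'dist',round((b[1]-a[1])*np.cos(b[0]),2))
    print('  limbs rows:',[(r,round(edge(r,236,275,1),1)) for r in(60,90,120,150,190,200)],[(r,round(edge(r,312,332,1),1),round(edge(r,314,340,-1),1)) for r in(60,90,120,150,190,200,220,240)])
E
python3 m3.py w13.npz w12.npz w13.npz
python3 - <<'E'
from h import *
g=load('w13.npz')['pixels'].astype(int).sum(2)//3
for r in (0,6,12,30,60,100,140,155,190,210,230): print(r,' '.join('%3d'%v for v in g[r,232:348:2]))
E
```

```text
w12.npz L y0 -19.07 slope 4.27 R y0 18.87 slope -15.99 dist 36.46
  limbs rows: [(60, np.float64(260.6)), (90, np.float64(269.4)), (120, np.float64(263.4)), (150, np.float64(257.4)), (190, np.float64(249.7)), (200, np.float64(248.1))] [(60, np.float64(321.3), np.float64(337.4)), (90, np.float64(323.4), np.float64(318.5)), (120, np.float64(324.6), np.float64(326.9)), (150, np.float64(325.6), np.float64(314.5)), (190, np.float64(319.4), np.float64(327.5)), (200, np.float64(319.6), np.float64(327.5)), (220, np.float64(320.3), np.float64(316.7)), (240, np.float64(320.6), np.float64(317.4))]
w13.npz L y0 -18.67 slope 4.52 R y0 17.16 slope 1.05 dist 35.82
  limbs rows: [(60, np.float64(271.3)), (90, np.float64(270.4)), (120, np.float64(264.4)), (150, np.float64(258.5)), (190, np.float64(250.7)), (200, np.float64(249.2))] [(60, np.float64(313.3), np.float64(321.7)), (90, np.float64(314.7), np.float64(323.5)), (120, np.float64(316.4), np.float64(324.2)), (150, np.float64(325.6), np.float64(314.5)), (190, np.float64(318.8), np.float64(327.1)), (200, np.float64(319.0), np.float64(315.5)), (220
[... 1974 characters left out ...]
  99  97  97  92  94  93  93  96  95 113 112 113 113  89  93  92  95  93  94  94  96  96  94  96  94  94  97  98  96  98  95  92  96  93  93  90  94  95  94  94  93  80  79 115 113 112 112  90  90  92  91  90  92  93  93  94 153
210  97  95  92  92  96  98  97  97 109 112 113 112  88  96  94  93  96  94  93  94  93  94  94  96  97  99 100 100 100  99  98  95  95  92  93  92  94  94  95  95  93  97  89  78 112 112 112 113  95  95  96  96  93  95  93  94  94  93
230  92  95  97  97  97  97 106 111 111 111  95  96  94  94  93  96  93  96  93  93  95  93  92  93  94  95  95  97  97  94  93  91  94  95  94  93  95 100  96  97  98  98  93  82 105 111 114 112  95  95  95  96  97  97  97  96  98  97
```

```bash
cat > m4.py <<'E'
from h import *
import sys
s=load(sys.argv[1]); q=state(); T=q['tcp_pos'];R0=R.from_euler('xyz',q['ee_rot'],degrees=True)
tl=lambda uv,z:(R0.inv().apply(onz(s,uv,T[2]+z,1)-T)*1000)
P=s['pixels'].astype(float); g=P.mean(2)
# limb pixels: brighter-than-bench bands 110-126; use colour: limbs neutral vs bench warm
def runs(r,a,b):
    m=(g[r,a:b]>104)&(g[r,a:b]<130); i=np.nonzero(m)[0]; return i
def sub(r,a,b,sgn):
    d=sgn*np.diff(g[r,a:b]); i=int(np.argmax(d)); return a+i+.5
Ls=[];Rs=[]
for r in range(20,158,3):
    cl=293-(r-12)*.245; cr=np.interp(r,[12,60,100,155],[317.5,320,323,325.5])
    Ls.append((sub(r,int(cl)-6,int(cl)+5,1),r)); 
    j=int(round(cr))-6; Rs.append((sub(r,int(cr)-11,int(cr)-1,1),r))   # inner edge of rigid limb
Li=[(c+7.6*1,r) for c,r in Ls]
A=tl(Ls,.0145);B=tl(Rs,.0145)
from scipy.stats import theilslopes as ts
a=ts(A[:,1],A[:,0]);b=ts(B[:,1],B[:,0])
print('sprung outer: slope %.2f y(50) %.2f y(120) %.2f'%(np.degrees(np.arctan(a[0])),a[1]+50*a[0],a[1]+120*a[0]))
print('rigid inner: slope %.2f y(50) %.2f y(120) %.2f'%(np.degrees(np.arctan(b[0])),b[1]+50*b[0],b[1]+120*b[0]))
print('bisector',(np.degrees(np.arctan(a[0]))+np.degrees(np.arctan(b[0])))/2)
E
python3 m4.py w13.npz; sed -i "s/^s=snapshot.*$/s=load(sys.argv[1]+'.npz')/" m2.py; python3 m2.py w12 | tail -4
```

```text
sprung outer: slope 11.30 y(50) -10.46 y(120) 3.53
rigid inner: slope -2.93 y(50) 13.23 y(120) 9.66
bisector 4.186892170701917
phi(tongue) -7.25 tongue upper edge x at y=0 55.34 res 0.10510514455887676
rib inner [[54.48, -7.76], [53.04, -7.92], [51.6, -8.06]]
limb outer [[61.97, -5.46], [60.54, -5.86], [59.1, -6.28], [57.65, -6.62], [46.65, -9.55], [45.16, -9.97], [43.66, -10.48], [42.14, -10.8]]
limb minus rib inner (mm, + = past) [ 0.27  0.04 -0.2 ] limb slope deg 15.07
```

Emit:
carry_out(motion=[[0,0.004,0,0,0,0,0.135],[0,0.008,0,0,0,0,0.135],[0,0.008,0,0,0,0,0.135],[0,0.008,0,0,0,0,0.135],[0,0.008,0,0,0,0,0.135],[0,0.008,0,0,0,0,0.135]])

```text
time_s: 17.85
tcp_pos: [0.5858, 0.0034, 0.0363]
ee_rot: [-180.0, -0.0, 171.3]
contact_force: [-0.1, -0.2, -1.2]
grip_width: 0.0369
gripper_force: 15.4
```

```bash
python3 - <<'E'
from h import *
s=snapshot('wrist'); np.savez('pics/w14.npz',**s)
e=snapshot('side'); np.savez('pics/s14.npz',**e); g=e['pixels'].astype(int).sum(2)//3
for r in range(183,206): print(r,' '.join('%3d'%v for v in g[r,320:346]))
E
python3 m2.py w14; python3 m3.py w14.npz w14.npz|head -1; python3 m4.py w14.npz
```

```text
183  42  42  28  63 135 144 142 141 139 140 142 142 141 141 139 140 139 140 141 142 143 141 141 142 142 143
184  43  46  42  64 132 140 140 138 138 142 143 141 140 143 141 140 137 138 140 141 142 141 140 140 140 142
185  42  46  71  79 134 139 139 139 141 142 142 142 143 144 143 142 139 137 139 140 141 138 140 140 140 141
186  40  55 113  98 137 142 142 141 140 147 150 148 155 167 156 154 152 143 141 140 141 141 143 142 140 139
187  38  57 128 130 140 151 152 153 133 132 121 125 164 160 150 161 153 162 148 142 142 143 145 144 141 141
188  37  64 131 146 133 132 114 111  96  94  86 110 170 122 111 127 121 149 152 142 142 143 145 143 140 142
189  48 110 135 144  99  84  70  78  78  80  77  98 184 115  87  91  97 154 145 130 130 140 143 142 140 141
190  44  91 102 110  85  65  63  97 105 115 113  90 145 156 130 126 130 152 126 116 116 128 141 141 141 141
191  47  67 107 100  85  55  51  99 113 119 119  92 101 124 115 132 117 118 111 111 113 135 141 142 141 141
192  42  47  84  79  68  35  38  90 111 112 112  90  87  94  97 110 100  99 109 111 112 123 133 141 143 141
193  31  33  49  52 
[... 1358 characters left out ...]
3  80  76  76  73  69  75
[0.5858 0.0034 0.0363] [-180.     -0.    171.26] w 0.03723766668835817 15.399003108032048 [-0.32 -0.4  -1.22] [-0.022 -0.025 -0.   ]
phi(tongue) -4.19 tongue upper edge x at y=0 55.16 res 0.15334858810463242
rib inner [[53.97, -10.45], [52.52, -10.53], [51.07, -10.66]]
limb outer [[61.58, -8.2], [60.13, -8.49], [58.67, -8.78], [57.2, -9.16], [46.05, -11.4], [44.53, -11.64], [43.0, -12.06], [41.46, -12.42]]
limb minus rib inner (mm, + = past) [0.68 0.46 0.29] limb slope deg 11.69
w14.npz L y0 -18.62 slope 4.35 R y0 17.19 slope 1.16 dist 35.8
sprung outer: slope 11.31 y(50) -10.43 y(120) 3.57
rigid inner: slope -2.94 y(50) 13.29 y(120) 9.69
bisector 4.1854559717670865
```

Emit:
carry_out(motion=[[0,0,0,0,0,0,0.127],[0,0,0,0,0,0,0.127],[0,0,0,0,0,0,0.127],[0,0,0,0,0,0,0.127],[0,0,0,0,0,0,0.127]])

```text
time_s: 18.45
tcp_pos: [0.5858, 0.0034, 0.0363]
ee_rot: [-180.0, 0.0, 171.3]
contact_force: [0.0, 0.2, -0.7]
grip_width: 0.0374
gripper_force: 15.3
```

```bash
python3 - <<'E'
from h import *
s=snapshot('wrist'); np.savez('pics/w15.npz',**s)
E
python3 m2.py w15; python3 m3.py w15.npz w15.npz|head -1; python3 m4.py w15.npz
```

```text
[0.5858 0.0035 0.0363] [-180.      0.    171.26] w 0.03735921470531718 15.273495388682932 [ 0.55 -0.61 -1.19] [ 0.024 -0.02  -0.012]
phi(tongue) -4.08 tongue upper edge x at y=0 55.14 res 0.13080615164234144
rib inner [[53.96, -10.44], [52.52, -10.51], [51.06, -10.54]]
limb outer [[61.58, -8.26], [60.12, -8.6], [58.66, -8.86], [57.2, -9.16], [46.04, -11.45], [44.52, -11.77], [43.0, -12.09], [41.46, -12.48]]
limb minus rib inner (mm, + = past) [0.6  0.37 0.1 ] limb slope deg 11.68
w15.npz L y0 -18.71 slope 4.42 R y0 18.44 slope -14.04 dist 36.04
sprung outer: slope 11.44 y(50) -10.53 y(120) 3.64
rigid inner: slope -3.04 y(50) 13.32 y(120) 9.61
bisector 4.201441309634495
```

```bash
python3 - <<'E'
from rig import hand_in
print(hand_in())
E
```

```text
the job is handed in; nothing more can be done
None
```

I handed the job in at about 18.5 s of the 64 s limit. The wide sleeve is fully down on the pin and the tweezers are held in the air with the discs on either side of it. The disc gap is about 30 mm by four rough estimates (29.3 to 30.8 mm). Arm views blocked any close look at the discs, so their position beside the sleeve rests on calculated positions and near-zero contact force. I didn't take a final picture of the rest of the bench.

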